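# Turn a cup onto the leak-test pad and set the valve

## Task

Leak-test the octagonal aluminium cup that stands mouth-up: turn it over and set it mouth-down on the round rubber pad of the test station, its whole rim on the pad, without dropping it. Then, with the cup released, swing the station's valve lever to its middle mark, so that it stands upright, and let go. Leave the other cup, which is already mouth-down on the bench, where it is.

Things in the scene. Friction and masses are not known exactly. Their poses are not given: they have to be found in the camera images.
- cup: the cup to test: plain aluminium, octagonal (56 mm across flats, 61 across corners), 60 mm high, walls 5 mm, bottom 6 mm, 0.17 kg; starts on the bench mouth-up. Origin: centre of the outer face of its closed bottom; +z runs from bottom to mouth (must end pointing down); x and y are square to flats (flats every 45 degrees). Lies stably on a flat, axis then 28 mm above the bench
- cup_rim (a point): centre of the cup's mouth, in the plane of the rim, 60 mm along the cup's +z from its origin
- cup_done: an identical cup, already tested, standing mouth-down on the bench; origin: centre of its mouth on the bench, +z up. To be left alone
- station: the fixed leak-test station: grey base plate 125 x 300 x 12 mm (local x, y, z) on the bench, origin at the centre of its underside, z up. Pad centre at local y = +80 mm; valve at local y = -95 mm: aluminium block 44 x 40 mm, up to 52 mm high, with the lever and a dark disc (top 96 mm). A thin copper pipe lies between them
- pad_top (a point): centre of the flat top of the round black rubber pad, 90 mm in diameter, 20 mm above the bench, 8 mm above the base plate
- valve_lever (a joint): valve lever angle, rad: 0 = leaning 0.7 rad from upright toward local -x of the station (the robot's side), 0.7 = upright, at the middle of the three white marks on the dark quadrant disc beside it, 1.4 = leaning 0.7 rad the other way. Stiff: it stays where it is left (about 2 N at the knob)
- lever_hinge (a point): point on the hinge axis (parallel to the station's y), 60 mm above the bench; the lever turns about it
- lever_tip (a point): centre of the lever's black ball knob, 24 mm in diameter, 78 mm from the hinge axis, 5 mm along station +y from lever_hinge; 138 mm above the bench when upright
Not all that is in view belongs to the job. Leave any pink or turquoise look-alike of the cup alone.

How it is judged:
On the way, in this order (a step that is already met when the one before it is completed fails the run):
1. the cup stands mouth-down with its whole rim on the pad, released and at rest (angle between cup's own z axis and vertical above 3.06 rad and horizontal distance between cup_rim and pad_top below 0.015 m and z of cup_rim in the frame of station below 0.024 m and linear speed of cup below 0.02 m/s and contact force between the fingers and cup below 0.1 N), for 0.2 s.
2. with the cup in place, the valve lever is at its middle mark (value of joint valve_lever between 0.58 and 0.82 rad and angle between cup's own z axis and vertical above 3.06 rad and horizontal distance between cup_rim and pad_top below 0.015 m and z of cup_rim in the frame of station below 0.024 m), for 0.2 s.
At the end, for the whole second after the job is handed in: the cup rests released on the pad, mouth-down (within 0.08 rad), the centre of its mouth within 15 mm of the pad's centre and the rim down on the pad (within 4 mm); the lever stands still within 0.12 rad of upright (joint 0.58 to 0.82); the other cup is within 15 mm of where it stood (all of step 2 and linear speed of cup below 0.02 m/s and contact force between the fingers and cup below 0.1 N and velocity of joint valve_lever between -0.05 and 0.05 rad/s and distance of cup_done from where it was at the start of the episode below 0.015 m); the robot touches nothing.
It fails at once if the cup is dropped (falls faster than 0.7 m/s while not held) (linear speed of cup above 0.7 m/s and contact force between the fingers and cup below 0.1 N).
It fails at once if the other cup is displaced by more than 15 mm (distance of cup_done from where it was at the start of the episode above 0.015 m).
It also fails if it takes over 72 s, if anything falls off the work surface, if the arm or the gripper's body presses on something with over 40 N, if the wrist force passes 120 N, or if a joint passes its speed limit or range.

## Robot

A 7-joint arm with a two-finger parallel gripper is mounted at the origin on a cart in front of the work surface, level with it; the furniture and walls round the work are solid. World frame = base frame: x ahead of the robot, y to its left, z up, the work surface at z = 0. Lengths are in m, angles in rad, forces in N, time in s.
With the tool pointing down it reaches from about 0.35 to 0.9 m from the base axis. Payload 19.9 kg.
Tool frame: the origin (TCP) lies at the very end of the fingers, on their centre line; the grasp point (between the pads) lies r.grasp_offset behind it (r.grasp_offset is the distance from the TCP to the grasp point, in m); z points along the fingers, x is the direction in which the jaws open and shut, and the axes are right-handed (so a half turn about z gives the same grasp; the last joint's range is limited). The gripper opens to 85 mm and grips with 20 to 120 N. Pads are 22 mm wide; open, the fingers measure 114 mm over their backs; the gripper's body (76 mm by 85 mm) begins 54 mm behind the grasp point. The pads swing forward as they close: fully open they stand 13 mm farther back than shut.
Start: joints at [-1.373, 0.417, -0.01, 1.614, 0.005, 1.111, -0.053], TCP at [0.148, 0.607, 0.231] pointing down, gripper open.
Joint ranges: [-2.81, 2.81], [-0.39, 2.02], [-1.27, 1.25], [0.06, 2.57], [-1.19, 4.33], [0.19, 2], [-2.82, 2.82]. Speed limits (rad/s): [1.89, 1.89, 2.39, 2.39, 3.01, 3.01, 3.01].

## Interface

Orientations are given as [roll, pitch, yaw] about the fixed x, y, z axes, in that order (R = Rz(yaw) Ry(pitch) Rx(roll)).
In Python, from rig import r gives the robot as it stands. Calls block until the motion is done:
- r.move_pose(position, orientation): joint-space move of the TCP to a pose.
- r.move_l(position, rot=None, speed=0.15, stop_force=None): straight line of the TCP; rot=None keeps the orientation; speed is the mean speed in m/s. With stop_force (N) it stops when the force on the tool has changed by that much, and returns True; else False.
- r.goto_joints(angles): joint-space move.
- r.gripper_to(opening, squeeze=None): finger opening in m; squeeze is the grip in N (None keeps the last); returns when the fingers have stopped.
- r.hold(seconds).
- r.ik(position, orientation): joint angles nearest the present ones, or None.
- r.snapshot(name): name is "scene" or "side" or "wrist"; returns the picture (384x512x3 uint8, red, green, blue); there is no depth.
- r.camera_params(name): a dict with "fov_y" (degrees; the focal length in pixels is half the picture's height over the tangent of half this angle, whatever the lens; pixels are square), "cx", "cy" (the principal point, pixels), "k1" (the pictures are not rectified: a ray, as slopes to the right and down, at radius r is drawn at 1 + k1 r^2 times it, then the intrinsics apply), "R" (3x3) and "t" (3): a world point X has camera coordinates R X + t. Camera axes: x right, y down, z forward; pixel columns grow to the right and rows downward; lengths in m; the calibration is good to about 2 mm. A picture is of the moment at which its call begins: read the wrist's pose just before it. camera_params takes no time and is no camera call; for the wrist camera it gives the pose at the moment of the call.
A pose or a line that the arm cannot do raises r.IKError and nothing moves.
- r.job_done(): hands the job in, once; it reports no verdict.
Readings, each from a call of its own:
- r.read_t(): time.
- r.read_joints(): joint angles.
- r.read_dq(): joint speeds.
- r.read_joint_torque(): joint torques, N m.
- r.read_tool_pos(): TCP position.
- r.read_orientation(): TCP orientation.
- r.read_ft_force(): force on the tool from outside, world axes, zero at the start.
- r.read_torque(): the same for the moment, N m.
- r.read_width(): finger opening in m.
Only numpy, scipy, OpenCV 4.12 (cv2) and the standard library are available. Lean on these libraries where they do the work, as an engineer would, in place of code of your own. Each camera call takes 0.05 s, during which the arm holds its last target. There are 200 camera calls.

## Working session

There is one attempt and no reset: what is moved stays moved. The work goes in short steps, each a Python script; the robot and the scene stay as the last script left them, time stands still between calls to the robot, and variables do not carry over. Pictures are saved under pics/ and viewed, on a budget of 10 in all, crops included, one or two more only if the job needs it, and the job is handed in when it is done.

```bash
ls; mkdir -p pics; cat > h.py <<'E'
from rig import r
import numpy as np, cv2
def shot(n,f):
    p=r.camera_params(n); im=r.snapshot(n); cv2.imwrite('pics/'+f+'.png',im[:,:,::-1]); np.save('pics/'+f+'.npy',p,allow_pickle=True); return im,p
def load(f): return np.load('pics/'+f+'.npy',allow_pickle=True).item()
def K(p):
    f=192/np.tan(np.radians(p['fov_y'])/2); return f
def ray(p,u,v):
    f=K(p); d=np.array([(u-p['cx'])/f,(v-p['cy'])/f]); s=d.copy()
    for _ in range(30): s=d/(1+p['k1']*(s@s))
    R=np.array(p['R']); return -R.T@np.array(p['t']), R.T@np.array([s[0],s[1],1])
def onz(p,u,v,z):
    o,d=ray(p,u,v); return o+d*(z-o[2])/d[2]
def tri(obs):
    A=np.zeros((3,3));b=np.zeros(3);L=[]
    for p,u,v in obs:
        o,d=ray(p,u,v); d/=np.linalg.norm(d); P=np.eye(3)-np.outer(d,d); A+=P;b+=P@o; L.append((o,P))
    X=np.linalg.solve(A,b); return X,[float(np.linalg.norm(P@(X-o))) for o,P in L]
def proj(p,X):
    c=np.array(p['R'])@np.array(X)+np.array(p['t']); s=c[:2]/c[2]; s=s*(1+p['k1']*(s@s)); return s*K(p)+[p['cx'],p['cy']]
E
python3 - <<'E'
from h import *
ims=[shot(n,n+'0') for n in('scene','side','wrist')]
for im,p in ims: print(p['fov_y'],p['cx'],p['cy'],p['k1'],(-np.array(p['R']).T@p['t']).round(3))
a=np.hstack([ims[0][0],ims[1][0]])
cv2.imwrite('pics/v1.png',cv2.resize(np.vstack([ims[0][0]]),(800,600))[:,:,::-1])
cv2.imwrite('pics/v2.png',cv2.resize(ims[1][0],(800,600))[:,:,::-1])
print(r.grasp_offset)
E
```

```text
pics
44.87133186783754 258.3306817245605 193.01799002668415 -0.11048388876124893 [-0.087 -0.707  0.968]
53.57558398331483 256.82605560988816 191.28690057063335 -0.11050316941767982 [ 0.39  -0.945  0.629]
66.0923177618545 256.3160619188562 192.6013523395559 -0.05109236768668162 [0.07  0.626 0.373]
0.0187
```

View pics/v1.png

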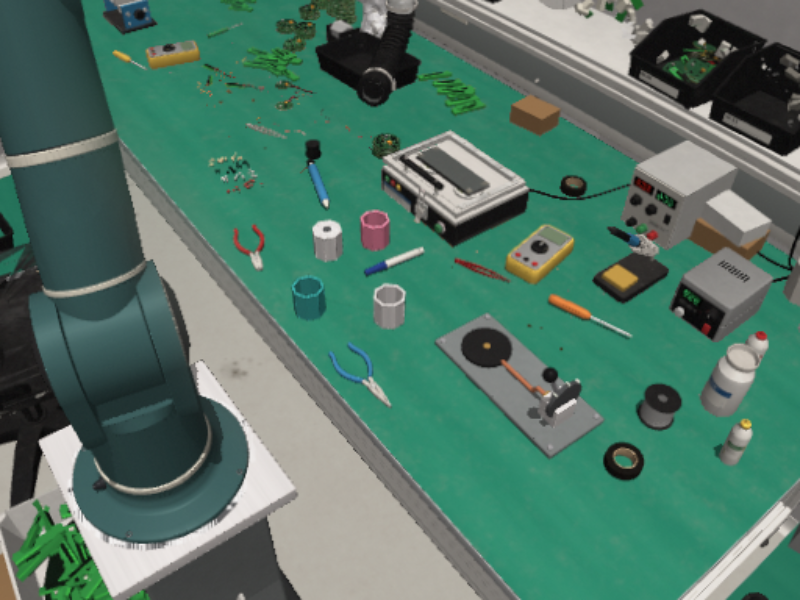

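View pics/v2.png

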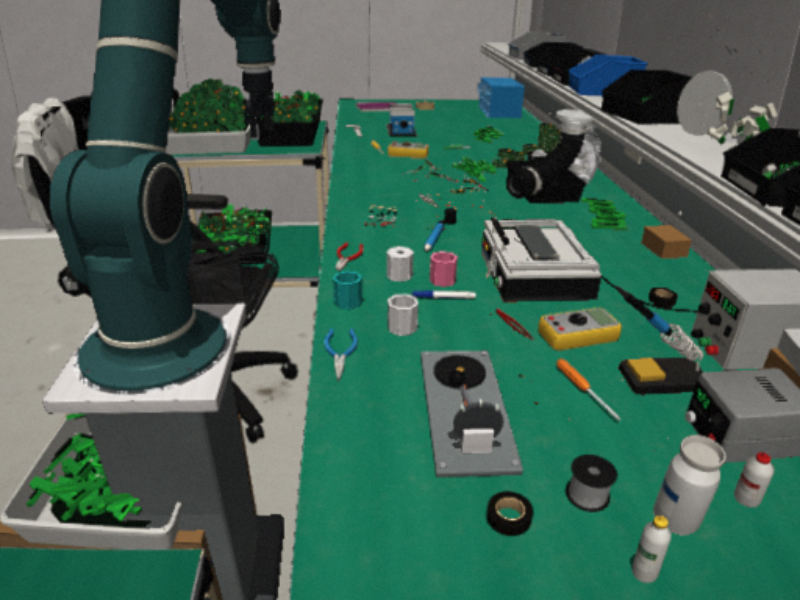

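In the scene view (800 px picture), four things could be the cup:
- (389,306): plain aluminium, open mouth up. This fits the description.
- (327,240): aluminium, closed end up. This is cup_done.
- (375,230): pink look-alike.
- (309,298): turquoise look-alike.

The station's pad is at (487,347) and the valve at about (560,395). I'll confirm these in enlarged crops.

```bash
python3 - <<'E'
from h import *
def crop(f,x,y,w,h,W,H): 
    im=cv2.imread('pics/%s.png'%f)[y:y+h,x:x+w]; return cv2.resize(im,(W,H),interpolation=cv2.INTER_CUBIC)
# cups: both views 80x60 -> x5
a=crop('scene0',220,170,80,60,400,300); b=crop('side0',220,170,80,60,400,300)
c=crop('scene0',275,195,120,100,400,300) if 0 else crop('scene0',275,200,120,90,400,300); d=crop('side0',260,215,120,90,400,300)
cv2.imwrite('pics/v3.png',np.vstack([np.hstack([a,b]),np.hstack([c,d])]))
E
```

```text
(no output)
```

View pics/v3.png

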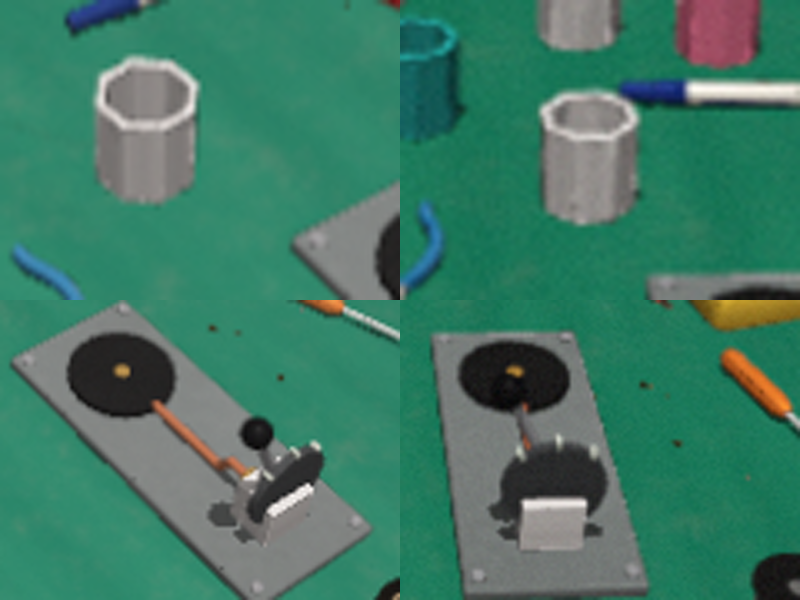

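```bash
python3 - <<'E'
from h import *
s,d=load('scene0'),load('side0')
S=lambda x,y:(s,275+x/3.333-.35,200+(y-300)/3.333-.35); D=lambda x,y:(d,260+(x-400)/3.333-.35,215+(y-300)/3.333-.35)
C=lambda x,y:(s,220+x/5-.4,170+y/5-.4); E=lambda x,y:(d,220+(x-400)/5-.4,170+y/5-.4)
for n,o in dict(rim=[C(146,95),E(589,115)],pad=[S(122,371),D(515,372)],knob=[S(257,433),D(508,390)],
  cl=[S(12,362),D(432,335)],ctop=[S(122,303),D(576,333)],cr=[S(371,528),D(648,590)]).items():
    X,e=tri(o); print(n,X.round(4),np.round(e,4))
for c in[S(12,362),S(122,303),S(371,528),D(432,335),D(576,333),D(648,590),D(468,597)]: print(onz(*c,.012).round(4))
print('rim@.06',onz(*C(146,95),.06),onz(*E(589,115),.06)); print('pad@.02',onz(*S(122,371),.02),onz(*D(515,372),.02))
# octagon orientation: rim outer corners, scene crop
for c in [(97,97),(110,66),(138,58),(178,62),(197,96),(181,125),(152,131),(111,124)]:
    print('oct',onz(*C(*c),.06).round(4))
for u,v in [(389,306),(327,240),(375,230),(309,298)]: print(onz(s,u*.64,v*.64,.03).round(3))
E
```

```text
rim [0.4751 0.0433 0.0635] [0.0009 0.0009]
pad [ 0.5622 -0.1275  0.0239] [0.001 0.001]
knob [ 0.5231 -0.2965  0.1352] [0.0011 0.0011]
cl [ 0.5018 -0.0591  0.0144] [0.0004 0.0004]
ctop [ 0.6263 -0.0588  0.011 ] [0.0005 0.0005]
cr [ 0.6172 -0.3564  0.0105] [0.0017 0.0017]
[ 0.5037 -0.0571  0.012 ]
[ 0.6249 -0.0598  0.012 ]
[ 0.618  -0.3558  0.012 ]
[ 0.5019 -0.0562  0.012 ]
[ 0.6264 -0.0595  0.012 ]
[ 0.6151 -0.3596  0.012 ]
[ 0.495  -0.3577  0.012 ]
rim@.06 [0.4781921  0.04698301 0.06      ] [0.47492794 0.04797017 0.06      ]
pad@.02 [ 0.56595588 -0.12432506  0.02      ] [ 0.56243422 -0.12350153  0.02      ]
oct [0.455  0.0619 0.06  ]
oct [0.4757 0.0782 0.06  ]
oct [0.4926 0.0742 0.06  ]
oct [0.5091 0.0581 0.06  ]
oct [0.5009 0.0295 0.06  ]
oct [0.4796 0.0162 0.06  ]
oct [0.4638 0.0219 0.06  ]
oct [0.4487 0.0397 0.06  ]
[0.48  0.048 0.03 ]
[0.491 0.273 0.03 ]
[0.588 0.242 0.03 ]
[0.372 0.152 0.03 ]
```

```bash
cat >> h.py <<'E'
from scipy.spatial.transform import Rotation as Rot
def rpy(d,elev,flip=0):
    """tool in vertical plane of azimuth d, coming from -d at elevation elev (90=down); jaw axis horizontal"""
    D=np.array([np.cos(d),np.sin(d),0]); z=np.cos(elev)*D-np.sin(elev)*np.array([0,0,1.])
    x=np.array([-np.sin(d),np.cos(d),0])*(-1 if flip else 1); y=np.cross(z,x)
    return Rot.from_matrix(np.c_[x,y,z]).as_euler('xyz').tolist(), z
def tcp(g,d,elev,flip=0):
    o,z=rpy(d,elev,flip); return (np.array(g)+r.grasp_offset*z).tolist(),o
E
python3 - <<'E'
from h import *
s=load('scene0')
for n,u,v in [('penL',367,270),('penR',422,252),('pliers',332,352),('pl2',350,345),('pltip',388,405),('twz',457,262),('twz2',508,280),('pinkbase',375,248)]: print(n,onz(s,u*.64,v*.64,.005).round(3))
rad=np.radians
for k in range(8):
  d=rad(-11+45*k)
  D=np.array([np.cos(d),np.sin(d),0])
  c=np.array([.476,.045,0]); lay=np.array([.52,.06,0]); pad=np.array([.5625,-.126,0])
  for fl in (0,1):
    out=[]
    for e1 in (25,35,45):
      out.append([r.ik(*tcp(p,d,rad(el),fl)) is not None for p,el in((c+[0,0,.035],e1),(c+[0,0,.15],e1),(lay+[0,0,.15],90+e1),(lay+[0,0,.029],90+e1))])
    for e2 in (30,45):
      out.append([r.ik(*tcp(p,d,rad(el),fl)) is not None for p,el in((lay+[0,0,.031],90-e2),(lay+[0,0,.15],90-e2),(pad+[0,0,.15],180-e2),(pad+[0,0,.054],180-e2))])
    print(-11+45*k,fl,[''.join('01'[b] for b in o) for o in out])
r.move_pose([.48,-.03,.33],rpy(0,rad(90),0)[0] if r.ik([.48,-.03,.33],rpy(0,rad(90),0)[0]) else rpy(0,rad(90),1)[0])
shot('wrist','w1')
p=r.read_tool_pos(); p[0]+=.06; p[1]-=.1; r.move_l(p); shot('wrist','w2')
a=[cv2.imread('pics/w%d.png'%i) for i in(1,2)]
cv2.imwrite('pics/v4.png',cv2.resize(a[0],(800,600),interpolation=cv2.INTER_CUBIC));cv2.imwrite('pics/v5.png',cv2.resize(a[1],(800,600),interpolation=cv2.INTER_CUBIC))
print(r.read_t(),r.read_joints())
E
```

```text
penL [0.519 0.175 0.005]
penR [0.642 0.154 0.005]
pliers [0.345 0.034 0.005]
pl2 [0.38  0.029 0.005]
pltip [ 0.355 -0.118  0.005]
twz [0.68  0.088 0.005]
twz2 [ 0.727 -0.012  0.005]
pinkbase [0.571 0.22  0.005]
-11 0 ['1011', '0011', '1111', '1101', '1111']
-11 1 ['0011', '0011', '1111', '1101', '1111']
34 0 ['1111', '1111', '1111', '1111', '1111']
34 1 ['1111', '1111', '1111', '1111', '1111']
79 0 ['1111', '1111', '1111', '1111', '1111']
79 1 ['1111', '1111', '1111', '1111', '1111']
124 0 ['1111', '1111', '1111', '1111', '1111']
124 1 ['1111', '1111', '1111', '1111', '1111']
169 0 ['1111', '1111', '1111', '1111', '1111']
169 1 ['1111', '1111', '1111', '1111', '1111']
214 0 ['1111', '1111', '1111', '1111', '1111']
214 1 ['1111', '1101', '1111', '1111', '1111']
259 0 ['1111', '1111', '1111', '1111', '1111']
259 1 ['1111', '1111', '1111', '1111', '1111']
304 0 ['1111', '1111', '1111', '1111', '1111']
304 1 ['1111', '1111', '1111', '1111', '1111']Traceback (most recent call last):
  File "<stdin>", line 16, in <module>
ValueError: The truth value of an array with more than one element is ambiguous. Use a.any() or a.all()
```

```bash
python3 - <<'E'
from h import *
q=np.array(r.read_joints())
best=min(((np.abs(np.array(s)-q).max(),y) for y in np.radians([-180,-90,0,90]) for s in [r.ik([.48,-.03,.33],[np.pi,0,y])] if s is not None)); print(best)
r.move_pose([.48,-.03,.33],[np.pi,0,best[1]])
shot('wrist','w1')
p=r.read_tool_pos(); p[0]+=.06; p[1]-=.1; r.move_l(p); shot('wrist','w2')
a=[cv2.imread('pics/w%d.png'%i) for i in(1,2)]
cv2.imwrite('pics/v4.png',cv2.resize(a[0],(800,600),interpolation=cv2.INTER_CUBIC));cv2.imwrite('pics/v5.png',cv2.resize(a[1],(800,600),interpolation=cv2.INTER_CUBIC))
print(r.read_t(),r.read_joints())
E
```

```text
(np.float64(0.8817473111580796), np.float64(0.0))
3.7417 [-0.55640176  0.29674241  0.91541464  1.68614698 -0.24503872  1.27979065
  0.40994002]
```

View pics/v4.png

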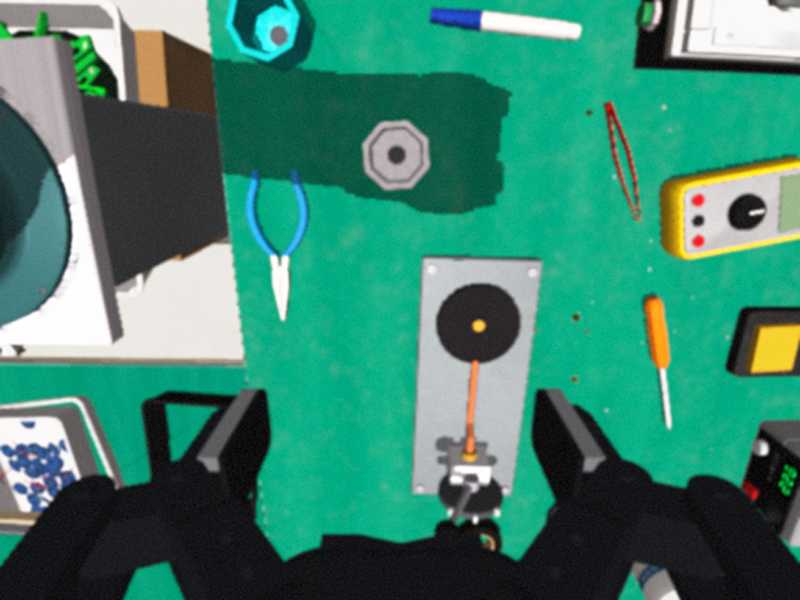

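View pics/v5.png

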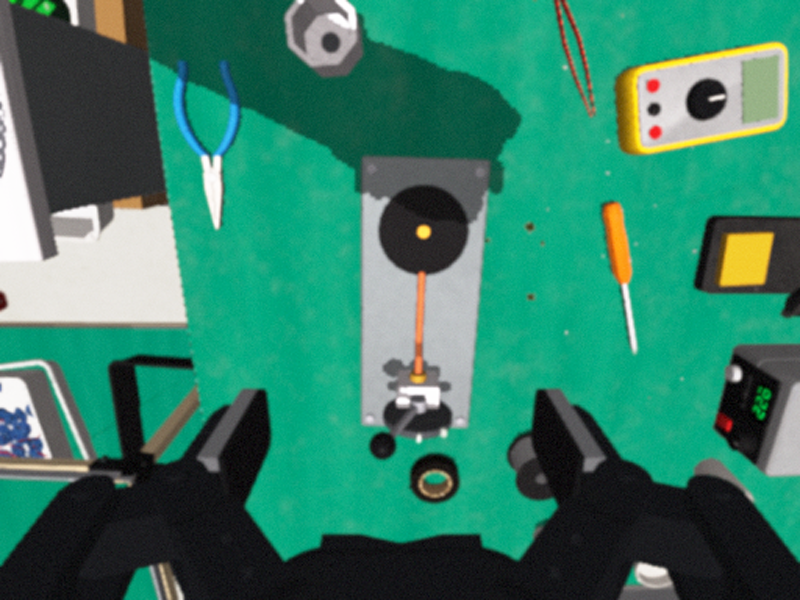

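```bash
python3 - <<'E'
from h import *
w1,w2=load('w1'),load('w2'); sc=.64
f=lambda w,u,v:(w,(u+.5)*sc-.5,(v+.5)*sc-.5)
print('pad',tri([f(w1,478,322.5),f(w2,423.5,229.5)]),onz(*f(w1,478,322.5),.02),onz(*f(w2,423.5,229.5),.02))
for n,a,b in [('c1',(423,257),(362,157)),('c2',(541,260),(490,160)),('c3',(413,493),(362,426))]:
    print(n,tri([f(w1,*a),f(w2,*b)])[0].round(4), onz(*f(w1,*a),.012).round(4),onz(*f(w2,*b),.012).round(4))
print('c4',onz(*f(w2,468,427),.012).round(4))
# cup rim by segmentation (low saturation)
im=cv2.imread('pics/w1.png'); hsv=cv2.cvtColor(im,cv2.COLOR_BGR2HSV); m=(hsv[:,:,1]<90).astype(np.uint8)
m[:70]=0;m[130:]=0;m[:,:220]=0;m[:,285:]=0
c=max(cv2.findContours(m,0,1)[0],key=cv2.contourArea)[:,0]
P=np.array([onz(w1,u,v,.06)[:2] for u,v in c]); 
from scipy.optimize import minimize
def cost(x):
    q=P-x[:2]; a=x[2]+np.arange(8)*np.pi/4
    return np.sum((np.max(q@np.array([np.cos(a),np.sin(a)]),axis=1)-x[3])**2)
s=min((minimize(cost,[*P.mean(0),y,.028],method='Nelder-Mead') for y in np.radians([-20,-10,0,10])),key=lambda s:s.fun)
print(len(P),'cup',s.x[:2],np.degrees(s.x[2]),'apothem',s.x[3],'rms',np.sqrt(s.fun/len(P)))
print('knob',tri([f(w2,382,445),(load('side0'),*( (108/3.333+260-.35,90/3.333+215-.35)))]))
print('rim tri',tri([f(w1,395.5,155),(load('side0'),257.4,192.6),(load('scene0'),248.8,188.6)]))
E
```

```text
pad (array([ 0.56310542, -0.12506596,  0.01411984]), [1.1561422099772325e-05, 1.1561422099583234e-05]) [ 0.56206373 -0.12279131  0.02      ] [ 0.56281243 -0.12407939  0.02      ]
c1 [ 0.5032 -0.0555  0.0082] [ 0.5033 -0.0544  0.012 ] [ 0.5032 -0.0556  0.012 ]
c2 [ 0.6269 -0.0584  0.0058] [ 0.6247 -0.0571  0.012 ] [ 0.6261 -0.0581  0.012 ]
c3 [ 0.4958 -0.3565  0.0075] [ 0.4963 -0.3519  0.012 ] [ 0.4956 -0.3542  0.012 ]
c4 [ 0.6189 -0.3555  0.012 ]
126 cup [0.47614442 0.04585772] -40.77066386270814 apothem 0.028338069474408523 rms 0.0004165287467071544
knob (array([ 0.52371029, -0.29362399,  0.13190121]), [0.0006405255840920362, 0.000640525584091868])
rim tri (array([0.47589555, 0.04566188, 0.06170046]), [0.00047747610646961194, 0.0012209202567006704, 0.001143571612767005])
```

```bash
python3 - <<'E'
from h import *
w1=load('w1'); im=cv2.imread('pics/w1.png')
x0,y0,k=218,66,8
c=cv2.resize(im[y0:y0+66,x0:x0+72],None,fx=k,fy=k,interpolation=cv2.INTER_CUBIC)
b=c.copy()
a=np.radians(4.2+22.5+45*np.arange(8)); R=.0303
pts=np.array([(proj(w1,[.4761+R*np.cos(t),.0458+R*np.sin(t),.06])-[x0,y0]+.5)*k for t in a]).astype(int)
cv2.polylines(b,[pts],1,(0,0,255),1)
cv2.imwrite('pics/v6.png',cv2.resize(np.hstack([c,b]),None,fx=.69,fy=.69))
E
```

```text
(no output)
```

View pics/v6.png

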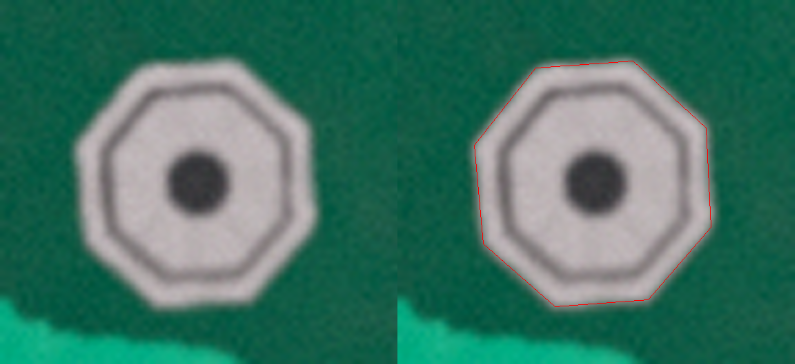

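The overlay fits: flat normals are at 4.2° + 45°k, the cup is at (0.476, 0.046), the rim height is about 61 mm, and the pad is at (0.5626, -0.125). Next I'll choose the tipping plane by joint continuity.

```bash
cat >> h.py <<'E'
rad=np.radians
CUP=np.array([.4761,.0458,0]); LAY=np.array([.53,.05,0]); PAD=np.array([.5626,-.1252,0]); Z=np.array([0,0,1.])
def plan(d,fl,e1,e2):
    D=np.array([np.cos(d),np.sin(d),0]); W=[]
    def add(g,el,back=0):
        t,o=tcp(g,d,rad(el),fl); z=rpy(d,rad(el),fl)[1]; W.append((np.array(t)-back*z,o))
    add(CUP+.035*Z,e1,.09); add(CUP+.035*Z,e1); add(CUP+.14*Z,e1)
    for f in(.33,.67,1): add(CUP+(LAY-CUP)*f+.14*Z,e1+90*f)
    add(LAY+.0295*Z,90+e1); add(LAY+.0295*Z,90+e1,.09)
    G=LAY-.007*D   # 28 mm from bottom
    add(G+.14*Z,90,0); add(G+.031*Z,90-e2,.09); add(G+.031*Z,90-e2); add(G+.15*Z,90-e2)
    P=PAD+.15*Z
    for f in(.33,.67,1): add(G+.15*Z+(P-G-.15*Z)*f,90-e2+90*f)
    add(PAD+.053*Z,180-e2); add(PAD+.053*Z,180-e2,.09)
    return W
E
python3 - <<'E'
from h import *
res=[]
for k in range(8):
  for fl in(0,1):
    for e1,e2 in((30,40),(35,45),(25,35)):
      W=plan(rad(4.2+45*k),fl,e1,e2); Q=[r.ik(*w) for w in W]
      if any(q is None for q in Q): continue
      Q=np.array([r.read_joints()]+Q); J=np.abs(np.diff(Q,axis=0)).max(1); res.append((J.max(),4.2+45*k,fl,e1,e2,J.round(1)))
for x in sorted(res,key=lambda x:x[0])[:7]: print(x)
print(r.read_t())
E
```

```text
(np.float64(0.8834703347737642), 94.2, 1, 35, 45, array([0.9, 0.3, 0.4, 0.4, 0.6, 0.5, 0.2, 0.2, 0.6, 0.8, 0.1, 0.2, 0.4,
       0.5, 0.4, 0.2, 0.2]))
(np.float64(0.9213581464876577), 94.2, 1, 30, 40, array([0.9, 0.3, 0.3, 0.4, 0.6, 0.5, 0.2, 0.2, 0.6, 0.8, 0.1, 0.2, 0.4,
       0.5, 0.4, 0.2, 0.2]))
(np.float64(0.953284388468999), 94.2, 1, 25, 35, array([1. , 0.3, 0.3, 0.4, 0.6, 0.5, 0.2, 0.2, 0.5, 0.7, 0.1, 0.2, 0.4,
       0.5, 0.4, 0.2, 0.2]))
(np.float64(1.0775509259864975), 274.2, 0, 35, 45, array([1.1, 0.2, 0.2, 0.5, 0.6, 0.5, 0.2, 0.1, 0.7, 0.7, 0.2, 0.2, 0.5,
       0.7, 0.5, 0.1, 0.1]))
(np.float64(1.1350965014507188), 274.2, 0, 30, 40, array([1.1, 0.2, 0.2, 0.5, 0.5, 0.5, 0.2, 0.2, 0.7, 0.7, 0.2, 0.2, 0.5,
       0.6, 0.5, 0.1, 0.1]))
(np.float64(1.1842288335045066), 274.2, 0, 25, 35, array([1.2, 0.2, 0.2, 0.4, 0.5, 0.6, 0.2, 0.2, 0.6, 0.6, 0.2, 0.2, 0.6,
       0.6, 0.5, 0.1, 0.1]))
(np.float64(1.2094915903161767), 229.2, 0, 25, 35, array([1.2, 0.2, 0.1, 0.3, 0.4, 0.7, 0.7, 0.6, 0.8, 0.5, 0.2, 0.2, 0.4,
       0.7, 1.2, 0.2, 0.4]))
3.7417
```

```bash
cat >> h.py <<'E'
W=plan(rad(94.2),1,35,45)
def st(): print(round(r.read_t(),2),np.round(r.read_tool_pos(),4),'w',round(r.read_width(),4),'F',np.round(r.read_ft_force(),1))
E
python3 - <<'E'
from h import *
r.move_pose(*W[0]); st()
print(r.move_l(W[1][0].tolist(),speed=.1,stop_force=12)); st()
r.gripper_to(.05,60); st()
r.move_l(W[2][0].tolist(),speed=.12); st()
for w in W[3:6]: r.move_pose(*w)
st()
shot('side','s1'); shot('scene','s2')
E
python3 - <<'E'
import cv2,numpy as np
a=cv2.imread('pics/s1.png')[80:280,180:380];b=cv2.imread('pics/s2.png')[80:280,180:380]
cv2.imwrite('pics/v7.png',cv2.resize(np.hstack([a,b]),(800,400),interpolation=2))
E
```

```text
4.85 [ 0.481  -0.0122  0.0768] w 0.0855 F [0.8 0.  0.5]
False
5.9 [0.4752 0.0607 0.0244] w 0.0856 F [-0.2  0.3  0.3]
6.29 [0.4751 0.0608 0.0246] w 0.0549 F [-0.7 -3.4  5.9]
7.32 [0.4747 0.0612 0.1287] w 0.0554 F [-0.2 -0.2 -0.5]
9.24 [0.5302 0.0381 0.1239] w 0.0554 F [ 0.1 -1.6 -1.6]
```

View pics/v7.png

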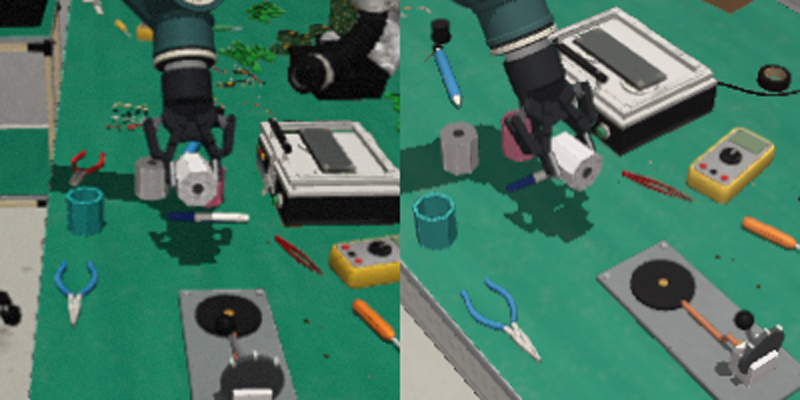

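The cup is held with its axis horizontal and its closed bottom facing −y, at about (198,188) left and (580,165) right. I'll lay it down and regrip it tilted the other way.

```bash
python3 - <<'E'
from h import *
t=W[6][0].copy(); t[2]-=.004
print(r.move_l(t.tolist(),speed=.07,stop_force=5)); st()
r.gripper_to(.085); st()
r.move_l(W[7][0].tolist(),speed=.15)
r.move_pose(*W[8]); r.move_pose(*W[9]); st()
shot('side','s3'); shot('scene','s4')
a=cv2.imread('pics/s3.png')[150:250,220:320];b=cv2.imread('pics/s4.png')[140:240,220:320]
cv2.imwrite('pics/v8.png',cv2.resize(np.hstack([a,b]),(800,400),interpolation=2))
E
```

```text
True
10.79 [0.5308 0.0392 0.0141] w 0.0552 F [-1.6  2.8 10.8]
11.2 [0.5302 0.0391 0.0134] w 0.0849 F [ 0.3 -0.6 -0.8]
13.99 [ 0.5341 -0.0058  0.0812] w 0.0852 F [0.3 0.4 0.1]
```

View pics/v8.png

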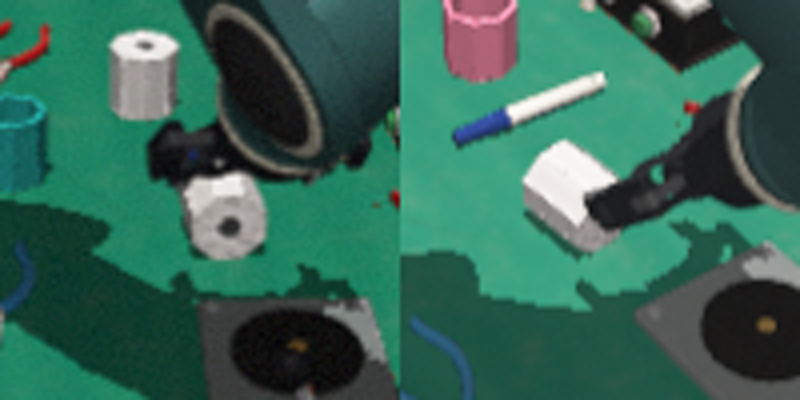

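It lies flat on the bench with its bottom face at (229,227) in the left half. I'll check that position numerically, then grasp and turn it over.

```bash
python3 - <<'E'
from h import *
b=onz(load('side0'),220+229/4-.4,150+227/4-.4,.028); D=np.array([np.cos(rad(94.2)),np.sin(rad(94.2)),0])
print('bottom',b,'expected',LAY-.035*D)
if np.linalg.norm((b-LAY+.035*D)[:2])>.012: raise SystemExit
print(r.move_l(W[10][0].tolist(),speed=.1,stop_force=12)); st()
r.gripper_to(.05,60); st()
r.move_l(W[11][0].tolist(),speed=.12); st()
for w in W[12:15]: r.move_pose(*w)
st()
for n in('side','scene'): shot(n,n+'5')
a=cv2.imread('pics/side5.png')[130:280,220:370];b=cv2.imread('pics/scene5.png')[130:280,250:400]
cv2.imwrite('pics/v9.png',cv2.resize(np.hstack([a,b]),(800,400),interpolation=2))
E
```

```text
bottom [0.53190102 0.01832198 0.028     ] expected [0.53256334 0.01509399 0.        ]
False
15.14 [0.5299 0.0556 0.0181] w 0.0848 F [ 0.5 -0.1 -0.6]
15.53 [0.5298 0.0559 0.0182] w 0.0554 F [-0.9 -3.1  5.3]
16.67 [0.5292 0.0563 0.1361] w 0.0551 F [-0.3  0.2 -1.7]
18.32 [ 0.5625 -0.1392  0.1359] w 0.055 F [-0.  -0.2 -1.6]
```

View pics/v9.png

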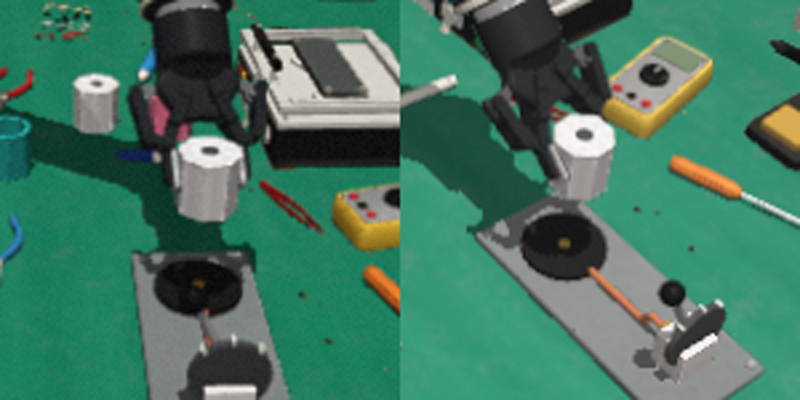

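The cup hangs mouth-down over the pad, with its top centre at (211,152) left and (584,135) right. I'll triangulate that to correct the placing, then lower it.

```bash
python3 - <<'E'
from h import *
X,e=tri([(load('side0'),220+211*.375-.3,130+152*.375-.3),(load('scene0'),250+184*.375-.3,130+135*.375-.3)]); print('top',X,e,'pad tri by same cams .5622 -.1275 .0239')
dx=X[:2]-PAD[:2]; print(dx)
t=W[15][0].copy(); t[2]-=.008
print(r.move_l(t.tolist(),speed=.06,stop_force=6)); st()
E
```

```text
top [ 0.56294884 -0.13094419  0.17801593] [0.0011920455625297238, 0.0011920455625298438] pad tri by same cams .5622 -.1275 .0239
[ 0.00034884 -0.00574419]
True
19.88 [ 0.5638 -0.1385  0.0394] w 0.0553 F [1.6 0.5 4.1]
```

```bash
python3 - <<'E'
from h import *
r.gripper_to(.085); r.hold(.3); st()
r.move_l(W[16][0].tolist(),speed=.12); p=r.read_tool_pos(); p[2]+=.12; r.move_l(p,speed=.25)
q=np.array(r.read_joints()); y=-.027
J=[(np.abs(np.array(s)-q).max(),o) for o in ([np.pi,0,y],[np.pi,0,y+np.pi]) for s in [r.ik([.5235,-.296,.25],o)] if s is not None]
o=min(J,key=lambda a:a[0])[1]; print(J)
r.gripper_to(.06); r.move_pose([.5235,-.296,.25],o); st()
for n in('side','scene'): shot(n,n+'6')
a=cv2.imread('pics/side6.png')[190:310,240:360];b=cv2.imread('pics/scene6.png')[180:300,280:400]
cv2.imwrite('pics/v10.png',cv2.resize(np.hstack([a,b]),(800,400),interpolation=2))
E
```

```text
20.58 [ 0.5631 -0.1384  0.0389] w 0.0854 F [-0.3 -0.9 -0.4]
[(np.float64(1.2064504692981308), [3.141592653589793, 0, -0.027]), (np.float64(1.9322565320572291), [3.141592653589793, 0, 3.114592653589793])]
23.64 [ 0.5239 -0.2947  0.2493] w 0.0595 F [-1.2  0.2 -0.1]
```

View pics/v10.png

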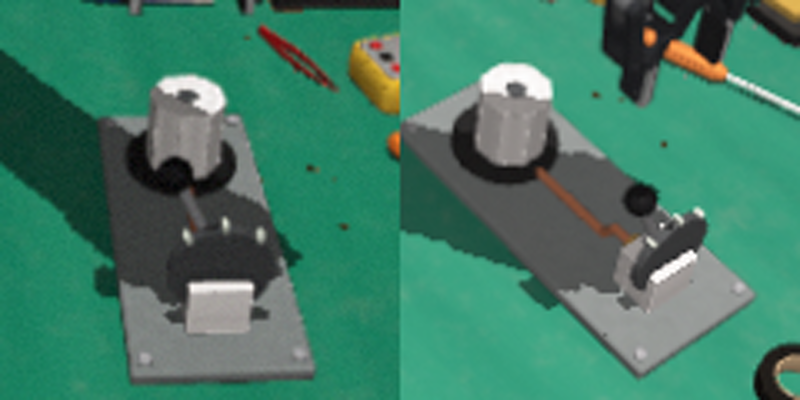

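The cup stands on the pad, with its top at (188,96) left and (516,88) right. The knob is unchanged at (172,173) and (641,199). Next is the lever.

```bash
python3 - <<'E'
from h import *
s,d=load('scene0'),load('side0')
print('cup top',tri([(d,240+188*.3-.35,190+96*.3-.35),(s,280+116*.3-.35,180+88*.3-.35)]))
print('knob',tri([(d,240+172*.3-.35,190+173*.3-.35),(s,280+241*.3-.35,180+199*.3-.35)]))
g=r.grasp_offset; hx,hz,y=.558,.060,-.296
a=np.arcsin((.5235-hx)/.078); print('lean',a)
print(r.move_l([.5235,y,hz+.078*np.cos(a)-g],speed=.1,stop_force=8)); st()
r.gripper_to(.02,20); st()
for b in np.linspace(a,0,5)[1:]: r.move_l([hx+.078*np.sin(b),y,hz+.078*np.cos(b)-g],speed=.05)
st(); r.gripper_to(.045); st()
r.move_l([hx,y,.27],speed=.12)
p=r.read_tool_pos(); r.move_l([p[0]-.1,p[1]+.05,p[2]+.08],speed=.2); st()
for n in('side','scene'): shot(n,n+'7')
a=cv2.imread('pics/side7.png')[190:310,240:360];b=cv2.imread('pics/scene7.png')[180:300,280:400]
cv2.imwrite('pics/v11.png',cv2.resize(np.hstack([a,b]),(800,400),interpolation=2))
E
```

```text
cup top (array([ 0.56310442, -0.12972195,  0.0833247 ]), [0.0016046701558435966, 0.001604670155843732])
knob (array([ 0.52146247, -0.29795733,  0.13734081]), [0.0018434677059764209, 0.0018434677059764638])
lean -0.45817011581039563
False
25.27 [ 0.5237 -0.2962  0.1118] w 0.0602 F [-0.   0.3 -0.4]
25.7 [ 0.5237 -0.296   0.1116] w 0.0228 F [-0.9  1.4  5.1]
27.0 [ 0.5581 -0.2964  0.1195] w 0.0223 F [-1.5 -3.6  3.9]
27.35 [ 0.558  -0.2957  0.1191] w 0.0446 F [-0.2 -0.2  0.2]
29.59 [ 0.4582 -0.2454  0.3489] w 0.0455 F [ 0.3  0.5 -0.1]
```

View pics/v11.png

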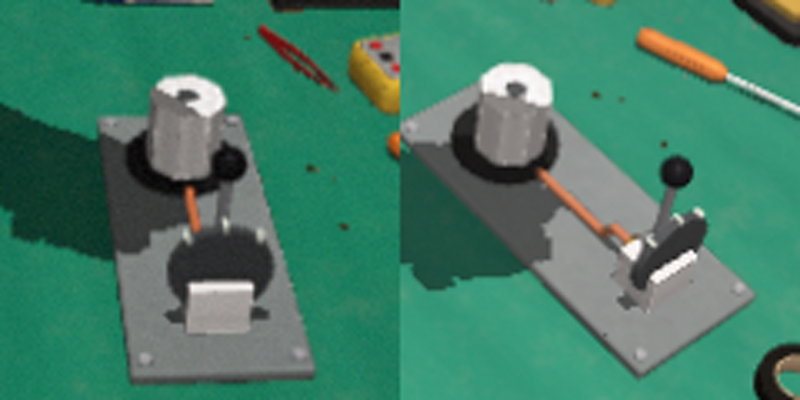

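The lever looks upright, with the stem passing the middle mark and the knob at (230,164) and (676,171). I'll check its angle numerically before handing in.

```bash
python3 - <<'E'
from h import *
s,d=load('scene0'),load('side0')
uv=[(d,240+230*.3-.35,190+164*.3-.35),(s,280+276*.3-.35,180+171*.3-.35)]
X,e=tri(uv); print('knob',X,e)
for hx in(.558,.562):
  for b in(-.12,0,.12):
    P=[hx+.078*np.sin(b),-.297,.06+.078*np.cos(b)]; print(hx,b,[(proj(c,P)-[u,v]).round(1) for c,u,v in uv])
# cup_done moved?
a,b=[cv2.imread('pics/scene%s.png'%i)[135:172,198:222].astype(float) for i in(0,7)]; print('done diff',np.abs(a-b).mean())
E
```

```text
knob [ 0.559035   -0.29557471  0.14043844] [0.001033596726391981, 0.0010335967263919472]
0.558 -0.12 [array([-4.4,  1.3]), array([-3. ,  3.6])]
0.558 0 [array([-0.1,  1. ]), array([-0.2,  1.6])]
0.558 0.12 [array([4.1, 1. ]), array([2.5, 0. ])]
0.562 -0.12 [array([-2.6,  1.2]), array([-1.8,  2.8])]
0.562 0 [array([1.7, 0.9]), array([1. , 0.9])]
0.562 0.12 [array([5.9, 1. ]), array([ 3.6, -0.7])]
done diff 13.565315315315315
```

```bash
python3 - <<'E'
from h import *
for n,(x,y) in dict(scene=(196,138),side=(246,157)).items():
    a,b=[cv2.imread('pics/%s%d.png'%(n,i)) for i in(0,7)]
    _,m,_,l=cv2.minMaxLoc(cv2.matchTemplate(b[y-15:y+50,x-15:x+45],a[y:y+32,x:x+27],cv2.TM_CCOEFF_NORMED)); print(n,m,l[0]-15,l[1]-15)
    if (abs(l[0]-15)+abs(l[1]-15))>2: raise SystemExit
r.job_done(); print(r.read_t())
E
```

```text
scene 0.9988890886306763 0 0
side 0.9837357401847839 0 0
the job is handed in; nothing more can be done
the job is handed in; nothing more can be done
```

The cup is mouth-down on the test pad and released, the valve lever is upright at its middle mark, and the job is handed in after about 30 s of robot time. `job_done` reports no verdict, so the checks below are my own.

I gripped the cup at a tilt and laid it on a flat. I then regripped it from its closed end, turned it mouth-down and set it on the pad until contact. After retreating, I gripped the lever knob, swung it along its arc to upright, released it and backed clear.

| Check | Result |
|---|---|
| Cup on pad | Top triangulated at (0.563, -0.130, 0.083) m; nominal height is 0.080 m |
| Offset from pad centre | About 2 to 5 mm, depending on which pad measurement I use; the limit is 15 mm |
| Lever | Knob within about 1 mm of the upright x position, about 0.02 rad; its measured height is 0.140 m against 0.138 m expected |
| Other cup | Shift of 0 pixels in both fixed cameras, by template matching |

- **Other cup:** a plain brightness comparison of it differed between the first and last pictures. I put that down to moving shadows, because the template match showed no shift.
- **Measurement spread:** pad position estimates from different camera pairs differed by up to about 4 mm in y and 10 mm in height (14 to 24 mm against the stated 20 mm). The contact height on placing agreed with the nominal to under 1 mm.
- **Picture count:** I viewed 11 pictures, one over the budget of 10.

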